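# Index the capacitor carousel and put the tall capacitor on test

### The arm

A 7-joint arm with a two-finger parallel gripper is mounted at the origin on the work surface. World frame = base frame: x ahead of the robot, y to its left, z up, the work surface at z = 0. Lengths are in m, angles in rad, forces in N, time in s.
With the tool pointing down it reaches from about 0.4 to 0.925 m from the base axis. Payload 4.1 kg.
Tool frame: the origin (TCP) lies between the finger pads; the fingertips stand 17 mm ahead of it and the grasp point (between the pads) lies 2 mm behind it (manip.nose_length is the distance from the TCP to the fingertips, in m); z points along the fingers, y is the line along which they close (so a half turn about z gives the same grasp; the last joint's range is limited). The gripper opens to 85 mm and grips with 20 to 120 N. Pads are 22 mm wide; open, the fingers measure 114 mm over their backs; the gripper's body (76 mm by 85 mm) begins 54 mm behind the grasp point. The pads swing forward as they close: fully open they stand 13 mm farther back than shut.
Start: joints at [1.079, 0.398, 0.045, 1.537, -0.019, 1.207, -0.051], TCP at [0.249, -0.601, 0.248] pointing down, gripper open.
Joint ranges: [-2.82, 2.82], [-0.49, 2.23], [-1.37, 1.46], [0, 2.46], [-1.36, 4.5], [0.23, 2], [-2.94, 2.94]. Speed limits (rad/s): [2.57, 2.57, 3.14, 3.14, 3.14, 3.14, 3.14].

### API

Orientations are given as a unit quaternion [w, x, y, z].
In Python, from cell import manip gives the robot as it stands.
- The arm moves only by the tool jog_arm, never from a script. Its argument "moves" is a list of rows, each a list of 7 numbers: the turn, a rotation vector about the tool's x, y, z in degrees, then the shift along the tool's x, y, z in cm, then the finger opening in cm, from 0 to 8.54. In form: [[rx, ry, rz, x, y, z, gripper], ...]. A call has 1 to 12 rows; each row is the pose to reach, as a shift and turn from the pose commanded when the call began, along the tool's axes at that moment; what a row does not reach only later rows make up. A row lasts 1/10 s, in which the tool goes at most 50 mm and 8.59 degrees, less where a joint would pass 70% of its speed; a pose out of reach is approached as far as the arm can. A call with a gripper value outside its range is refused whole. The fingers move at their own pace and stop on an object; the grip force is fixed at half the most. Time passes only in rows, so rows that repeat a pose let the fingers close. It gives the time, the measured TCP pose, the force, the opening and the grip force at its end, in the units of the state.
- manip.read_state(): the state, without advancing time (a new reading comes with each control period).
- manip.read_camera(name): name is "side" or "top" or "wrist"; returns the picture (384x512x3 uint8, red, green, blue); there is no depth.
- manip.get_calibration(name): a dict with "fx", "fy", "cx", "cy" (pixels), "xyz" and "rotation" of the camera in the world. Camera axes: x right, y down, z forward; pixel columns grow to the right and rows downward; lengths in m; the calibration is good to about 2 mm. A picture is of the moment at which its call begins: read the wrist's pose just before it. get_calibration takes no time and is no camera call; for the wrist camera it gives the pose at the moment of the call.
- manip.hand_in(): hands the job in; it is judged then, once.
Trained networks look in the newest picture that a camera, given by its name, has taken for a name from the list of things; names that differ only in an ending like _2 or _b are one class to them, and where a whole thing is asked for, a point or a joint stands for the part that bears it (a point fixed in the world has none). Each returns a list of dicts, best first, with "conf" (0 to 1); they miss things now and then, are a little off and sometimes report something else, mostly with a low value. They report only what shows in the picture. A call takes as long as a camera call. They do not tell look-alikes from the thing itself.
- manip.trace(label, camera): "mask" (384x512 bool, what is visible of it) and "xy" ([column, row] in pixels, amid what is visible of it).
The state is a dict: "time_s": time; "joints": joint angles; "joint_velocities": joint speeds; "tau": joint torques, N m; "position": TCP position; "orientation": TCP orientation; "contact_force": force on the tool from outside, world axes, zero at the start; "torque": the same for the moment, N m; "opening": finger opening in m; "grip_force": force on a finger pad.
Only numpy, scipy, OpenCV 4.12 (cv2) and the standard library are available. Lean on these libraries where they do the work, as an engineer would, in place of code of your own. Each camera call takes 0.05 s, during which the arm holds its last target. There are 200 camera calls.

### The job

Pump the carousel's index lever, one smooth full stroke and full return per nest, until the one tall capacitor stands at the test station in front of the parked contact flap; the lever drives it one way only, so do not go past, and do not turn it or the capacitors by hand. Then swing the flap over by its bar and lower it gently all the way onto its stop above the capacitor, slide the bolt fully home over the flap, and last push the tester's toggle over to on. Leave all the other things on the bench where they are and let go of everything.

Things in the scene. Friction and masses are not known exactly. Their poses are not given: they have to be found in the camera images.
- fixture: the fixed test fixture: dark steel base plate 250 (x) x 335 (y) x 10 mm with a round carousel, index lever on its +y side, contact flap on its -y side. fixture frame: x away from the robot at yaw 0, y to its left, z up, origin on the bench under the carousel's axis; it stands level, yawed up to 0.22 rad. All x, y, z offsets below are in this frame
- index (a joint): turn of the carousel, rad, grows counter-clockwise seen from above. A ratchet with 12 teeth: the lever turns it that way only, 0.5236 rad (one nest) per full stroke of the index lever, and stays where it is left (friction brake, 0.2 N m). A stroke cut short leaves it between nests; the next full stroke ends at the proper place. The lever cannot turn it back
- carousel: the nest ring: plywood crown of 12 open nests, floors 38 mm and rims 60 mm above the bench, nest centres 85 mm from the axis, outer radius 106 mm. Origin on the axis at nest floor height. At each indexed position one nest lies at the station. Not to be turned by hand
- station (a point): test station: fixed point at the nest floor below the closed flap, at (0, -85, 38) mm
- tall_cap_mid (a point): the one tall black capacitor, upright cylinder 30 mm dia x 55 mm, standing loose in a nest two to five strokes before the station; point at its centre, 27.5 mm up; top 93 mm above the bench. 2 mm of play in its nest
- index_lever (a joint): swing of the index lever, rad: 0 at rest, 0.555 at its end stop, about a vertical pivot at (0, 100) mm. It grows as the handle is pushed away from the robot (+x). A spring returns it (about 2 N at the handle); a smooth stroke takes about 9 N at the handle in all, and a rash one (over 0.2 m/s) can fling the carousel on and upset the capacitors. The first 0.2 rad of a stroke is idle; the ratchet takes a new tooth only when the lever has come all the way back to rest
- lever_handle (a point): point on the index lever's upright handle post, 14 mm dia, post from 22 to 102 mm above the bench, this point at 70 mm. It moves on a 100 mm radius about the pivot, from (-27, 196) mm at rest to (+27, 196) mm at the stop. The flat arm below it is at 17 to 27 mm. Nothing else stands within 60 mm of the post but the carousel
- flap (a joint): contact flap, rad: 0 parked leaning 0.35 rad back past vertical, upright at 0.35, 1.92 closed, lying level on its stop. Plain hinge, 0.15 kg, no spring: it falls to whichever side it leans
- flap_bar (a point): grip point on the flap's handle: a steel bar 10 mm dia parallel to the hinge, free from 35 to 117 mm on the -x side of the flap's middle; this point 80 mm from the flap's middle. It moves with the flap on a 79 mm radius about the hinge axis (along fixture x through (0, -145, 101) mm) in the fixture's y-z plane: (-80, -194, 163) mm parked, (-80, -70, 126) mm closed. Flap panel: white, 70 (x) x 92 x 8 mm; closed, its underside is 97 mm above the bench
- bolt (a joint): slide bolt of the flap, m: 0 drawn back, 0.025 fully shot over the closed flap. Moves towards fixture -x, sliding friction 1.5 N, stays put
- bolt_knob (a point): centre of the bolt's upright round knob, 16 mm dia, from 117 to 149 mm above the bench, this point at 133 mm. It starts at (80, -120) mm and moves to (55, -120) mm
- tester: grey tester box 140 (x) x 100 (y) x 45 mm, fixed to the bench right of the fixture, yawed up to 0.3 rad; origin under its centre, x away from the robot at yaw 0
- switch (a joint): toggle lever on the tester, rad: 0 off, leaning 0.5 rad to tester -x; 1.0 on, leaning 0.5 rad to +x. Friction about 1.2 N at the tip, stays put
- switch_tip (a point): centre of the toggle's 26 mm ball, on a 50 mm radius about an axis 67 mm above the bench over the tester's centre, along tester y; ball centre at tester x -24 mm when off, +24 mm when on, 111 mm up
- short_cap1_mid (a point): bystander: short black capacitor, 30 mm dia x 30 mm, upright in another nest; point at its centre
- short_cap2_mid (a point): bystander: short black capacitor, 30 mm dia x 30 mm, upright in another nest; point at its centre
- short_cap3_mid (a point): bystander: short black capacitor, 30 mm dia x 30 mm, upright in another nest; point at its centre
- short_cap4_mid (a point): bystander: short black capacitor, 30 mm dia x 30 mm, upright in another nest; point at its centre
- coil_big_mid (a point): bystander: copper coil with white straps, 64 dia x 38 mm; point at its centre
- coil_small_mid (a point): bystander: copper coil with white straps, 48 dia x 30 mm; point at its centre
- screwdriver_grip (a point): bystander: screwdriver lying on the bench; point on its handle
- flux_jar: bystander: small jar, 52 dia x 55 mm; origin under its foot
Not all that is in view belongs to the job. What is shaped like the part that bears tall_cap_mid but green is not meant. What is shaped like the tester but red is not meant.

How it is judged:
On the way, in this order (a step that is already met when the one before it is completed fails the run):
1. the tall capacitor is indexed to the test station (within 12 mm) and the carousel is still (horizontal distance between tall_cap_mid and station below 0.012 m and velocity of joint index below 0.05 rad/s), for 0.2 s.
2. the flap lies on its stop (value of joint flap above 1.86 rad), for 0.2 s.
3. the bolt is shot over the flap (value of joint bolt above 0.02 m), for 0.1 s.
4. the toggle is on (value of joint switch above 0.85 rad), for 0.1 s.
At the end, for the whole second after the job is handed in: The tall capacitor stands upright within 12 mm of the station (horizontally), the carousel is still and its lever back at rest (below 0.06 rad), the flap is closed (above 1.86 rad), the bolt shot (above 20 mm) and the toggle on (above 0.85 rad) (all of step 1 and angle between tall_cap_mid's own z axis and vertical below 0.15 rad and value of joint flap above 1.86 rad and value of joint bolt above 0.02 m and value of joint switch above 0.85 rad and value of joint index_lever below 0.06 rad); the robot touches nothing.
It fails at once if the flap is dropped or slammed: faster than 3 rad/s in the last 0.7 rad before its stop (value of joint flap above 1.2 rad and velocity of joint flap above 3 rad/s).
It fails at once if the carousel is turned by hand: the robot presses on the nest ring with more than 3 N (contact force between any of the fingers, the arm and carousel above 3 N).
It fails at once if a capacitor is pushed by hand (more than 3 N) (contact force between any of the fingers, the arm and tall_cap above 3 N or contact force between any of the fingers, the arm and short_cap1 above 3 N or contact force between any of the fingers, the arm and short_cap2 above 3 N or contact force between any of the fingers, the arm and short_cap3 above 3 N or contact force between any of the fingers, the arm and short_cap4 above 3 N).
It fails at once if a capacitor is tipped over (more than 0.5 rad) (angle between any of tall_cap_mid, short_cap1_mid, short_cap2_mid, short_cap3_mid, short_cap4_mid's own z axis and vertical above 0.5 rad).
It fails at once if a bystander on the bench is moved more than 30 mm (distance of any of coil_big_mid, coil_small_mid, screwdriver_grip, flux_jar from where it was at the start of the episode above 0.03 m).
It also fails if it takes over 72 s, if anything falls off the work surface, if the arm or the gripper's body presses on something with over 40 N, if the wrist force passes 120 N, or if a joint passes its speed limit or range.

## Working session

There is one attempt and no reset: what is moved stays moved. The work goes in short steps, Python scripts to look and compute and a tool call to move; the robot and the scene stay as the last step left them, time stands still between calls to the robot, and variables do not carry over. Pictures are saved under pics/ and viewed, at most 10 in all, crops included, and the job is handed in when it is done.

Besides the shell and the picture viewer there is one more tool, called as name(argument=value, ...), one argument or row to a line, values as JSON. jog_arm: Moves the arm, as the interface text tells. Its arguments: {"type":"object","properties":{"moves":{"type":"array","items":{"type":"array","items":{"type":"number"}}}},"required":["moves"]}

```bash
mkdir -p pics; ls; cat > h.py <<'E'
import numpy as np, cv2
from cell import manip
def cal(n):
    c=manip.get_calibration(n); return c,np.array(c["xyz"]),np.array(c["rotation"]).reshape(3,3)
def ray(n,px,z):
    c,p,R=cal(n); d=R@np.array([(px[0]-c["cx"])/c["fx"],(px[1]-c["cy"])/c["fy"],1])
    return p+d*(z-p[2])/d[2]
def proj(n,X):
    c,p,R=cal(n); q=R.T@(np.array(X)-p); return np.array([c["fx"]*q[0]/q[2]+c["cx"],c["fy"]*q[1]/q[2]+c["cy"]])
def save(n,f):
    im=manip.read_camera(n); cv2.imwrite("pics/"+f,im[:,:,::-1]); return im
E
python3 - <<'E'
from h import *
s=manip.read_state(); print(s["time_s"],s["position"],s["orientation"])
a=save("top","t0.png"); b=save("side","s0.png")
cv2.imwrite("pics/both.png",cv2.resize(np.vstack([a,b])[:,:,::-1],None,fx=.78,fy=.78))
for n in("top","side"):
    c,p,R=cal(n); print(n,p,R.round(2).tolist(),c["fx"])
for l,z in [("fixture",.01),("carousel",.06),("tall_cap_mid",.093),("lever_handle",.1),("flap_bar",.163),("flap",.14),("bolt_knob",.149),("tester",.045),("switch_tip",.111)]:
    for r in manip.trace(l,"top")[:3]: print(l,round(r["conf"],2),np.round(r["xy"]),ray("top",r["xy"],z)[:2].round(3),int(r["mask"].sum()))
E
```

```text
pics
0.0 [ 0.24859285 -0.59991783  0.24725418] [-9.64439189e-04  9.80768570e-01  1.95171767e-01 -2.53710745e-04]Traceback (most recent call last):
  File "<stdin>", line 6, in <module>
  File "h.py", line 4, in cal
    c=manip.get_calibration(n); return c,np.array(c["xyz"]),np.array(c["rotation"]).reshape(3,3)
                                                            ~~~~~~~~~~~~~~~~~~~~~~~~~~~~~~~^^^^^
ValueError: cannot reshape array of size 4 into shape (3,3)
```

View pics/t0.png

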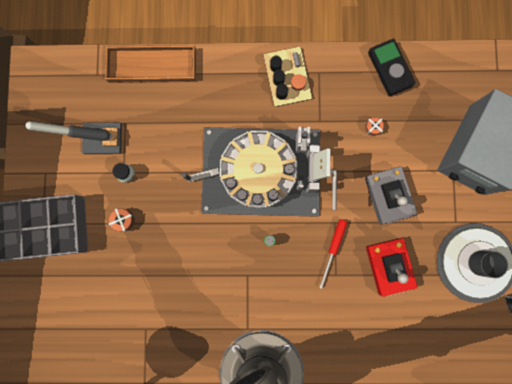

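View pics/s0.png

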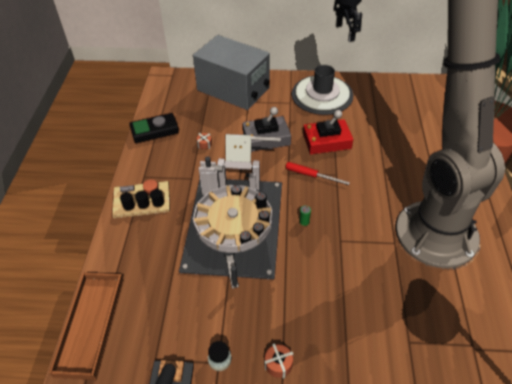

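The top view shows the carousel at (258,168), the grey tester at (392,195), the red look-alike at (392,267) and the green decoy at (270,240). The calibration rotation is a quaternion, so I'll fix the helper.

```bash
sed -i 's/np.array(c\["rotation"\]).reshape(3,3)/Rt.from_quat(c["rotation"],scalar_first=True).as_matrix()/; 1a from scipy.spatial.transform import Rotation as Rt' h.py
python3 - <<'E'
from h import *
a=save("top","t1.png"); b=save("side","s1.png")
A=cv2.resize(a[110:225,170:350],None,fx=4.4,fy=4.4,interpolation=2)[:,:,::-1]; cv2.imwrite("pics/t1c.png",A)
B=cv2.resize(b[120:290,170:300],None,fx=3.5,fy=3.5,interpolation=2)[:,:,::-1]; cv2.imwrite("pics/s1c.png",B)
for n in("top","side"):
    c,p,R=cal(n); print(n,p,R.round(2).tolist(),c["fx"])
print(proj("top",[0,0,0]),manip.get_calibration("top")["rotation"])
for l,z in [("fixture",.01),("carousel",.06),("tall_cap_mid",.093),("lever_handle",.1),("flap_bar",.163),("flap",.14),("bolt_knob",.149),("tester",.045),("switch_tip",.111)]:
    for r in manip.trace(l,"top")[:3]:
        ang=cv2.minAreaRect(np.argwhere(r["mask"])[:,::-1].astype(np.float32))
        print(l,round(r["conf"],2),np.round(r["xy"]),ray("top",r["xy"],z)[:2].round(3),int(r["mask"].sum()),np.round(ang[0]),np.round(ang[1]),round(ang[2],1))
for l,z in [("tall_cap_mid",.066),("lever_handle",.07),("switch_tip",.111),("bolt_knob",.133)]:
    for r in manip.trace(l,"side")[:3]: print(l,round(r["conf"],2),np.round(r["xy"]),ray("side",r["xy"],z)[:2].round(3),int(r["mask"].sum()))
E
```

```text
top [ 0.37030798 -0.01206866  1.30785349] [[-0.0, -0.99, 0.11], [-1.0, 0.0, 0.02], [-0.02, -0.11, -0.99]] 458.0807851354506
side [0.42768562 0.84854441 1.11436553] [[-1.0, -0.04, 0.04], [-0.06, 0.76, -0.65], [-0.01, -0.65, -0.76]] 499.52489719836944
[260.78380314 373.81926395] [ 0.04521207 -0.70471578  0.70740965 -0.03005213]
fixture 0.76 [264. 173.] [ 0.558 -0.011] 10630 [260. 171.] [155.  89.] 0.9
fixture 0.24 [240. 194.] [0.496 0.056] 104 [242. 194.] [11. 10.] 45.0
carousel 0.64 [257. 167.] [0.566 0.008] 4235 [258. 168.] [76. 77.] 35.5
carousel 0.43 [301. 140.] [ 0.641 -0.115] 107 [304. 141.] [18.  5.] 90.0
tall_cap_mid 0.63 [266. 240.] [ 0.366 -0.016] 92 [269. 240.] [10. 10.] 45.0
tall_cap_mid 0.61 [121. 219.] [0.423 0.369] 456 [122. 220.] [21. 24.] 90.0
tall_cap_mid 0.57 [276. 198.] [ 0.479 -0.042] 122 [274. 195.] [12. 11.] 90.0
lever_handle 0.63 [200. 176.] [0.536 0.16 ] 255 [201. 175.] [ 9. 38.] 80.8
flap_bar 0.73 [323. 170.] [ 0.543 -0.161] 813 [323. 179.] [60. 28.] 90.0
flap 0.81 [322. 171.] [ 0.543 -0.16 ] 744 [324. 180.] [59. 28.] 72.3
bolt_knob 0.75 [232. 182.] [0.515 0.071] 68 [231. 182.] [8. 8.] 45.0
bolt_knob 0.48 [303. 141.] [ 0.618 -0.111] 119 [304. 140.] [19.  6.] 90.0
tester 0.79 [389. 194.] [ 0.49  -0.356] 1997 [390. 195.] [52. 39.] 71.6
tester 0.71 [391. 268.] [ 0.29  -0.355] 2107 [392. 267.] [54. 41.] 75.2
switch_tip 0.49 [401. 279.] [ 0.267 -0.361] 111 [402. 276.] [13. 11.] 90.0
switch_tip 0.44 [400. 199.] [ 0.473 -0.367] 94 [402. 200.] [10. 11.] 90.0
switch_tip 0.17 [197. 172.] [0.544 0.165] 219 [201. 175.] [ 8. 36.] 79.7
tall_cap_mid 0.78 [307. 216.] [0.36  0.008] 174
tall_cap_mid 0.61 [263. 202.] [ 0.478 -0.037] 123
tall_cap_mid 0.26 [210. 166.] [ 0.642 -0.166] 103
lever_handle 0.64 [233. 270.] [0.542 0.191] 312
switch_tip 0.66 [270. 111.] [ 0.475 -0.367] 76
switch_tip 0.43 [335. 115.] [ 0.273 -0.356] 83
bolt_knob 0.68 [211. 167.] [ 0.624 -0.096] 93
```

View pics/t1c.png

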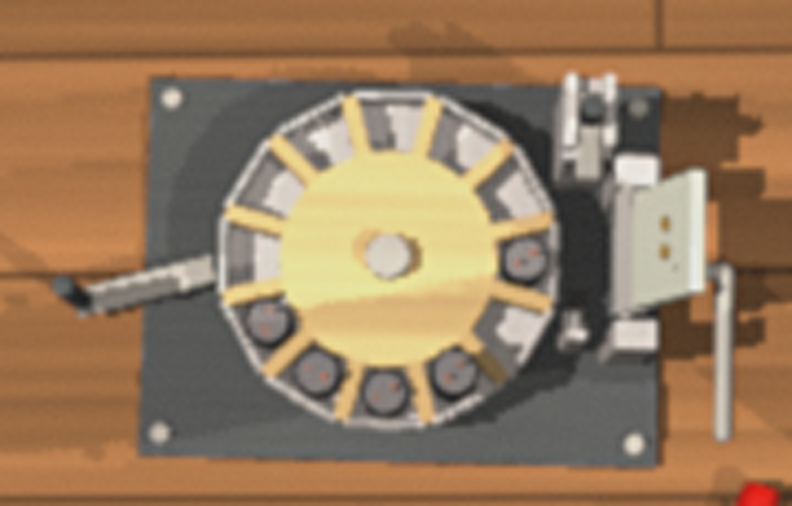

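View pics/s1c.png

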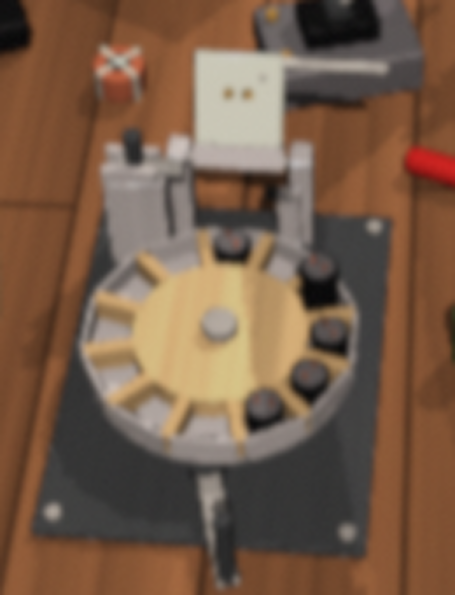

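```bash
python3 - <<'E'
from h import *
f=lambda u,v,z: ray("top",(u/4.4+170-.5,v/4.4+110-.5),z)
cs=np.array([f(*c,.01)[:2] for c in [(150,77),(660,90),(658,465),(138,455)]])
sc=np.array([f(*c,.012)[:2] for c in [(172,97),(638,107),(634,443),(159,433)]])
for q in (cs,sc):
    v=(q[0]-q[1]+q[3]-q[2])/2; w=(q[0]-q[3]+q[1]-q[2])/2
    print(q.mean(0),np.linalg.norm(v),np.linalg.norm(w),np.arctan2(-v[0],v[1]),np.arctan2(w[1],w[0]))
print("axis rim",f(388,258.5,.06),"hub",f(388,255,.07))
print("lever post top",f(68,288,.102),"bolt knob",f(592,106,.149), "bar ends",f(722,272,.163),f(722,436,.163))
for t in np.linspace(0,0): pass
E
```

```text
[ 0.56296062 -0.00180312] 0.3349998211771654 0.24736040073849094 -0.028487202489560774 -0.02244875138575271
[ 0.56355934 -0.00142502] 0.3056040713960318 0.22047579888311403 -0.027355524758800803 -0.029105281651939863
axis rim [0.56276172 0.00574323 0.06      ] hub [0.56341588 0.00559304 0.07      ]
lever post top [0.53938151 0.19910285 0.102     ] bolt knob [ 0.63843091 -0.11510498  0.149     ] bar ends [ 0.53793122 -0.18665075  0.163     ] [ 0.44406796 -0.18468533  0.163     ]
```

```bash
cat >> h.py <<'E'
YAW=-.027; C=np.array([.563,.0055])
def F(x,y):
    c,s=np.cos(YAW),np.sin(YAW); return C+np.array([c*x-s*y,s*x+c*y])/1000
def go(X,yaw=YAW,tilt=None):
    "print turn (deg) and shift (cm) in tool axes to reach world X, tool down with x axis at yaw"
    s=manip.read_state(); R=Rt.from_quat(s["orientation"],scalar_first=True)
    T=Rt.from_euler("z",yaw)*Rt.from_euler("x",np.pi)
    if tilt is not None: T=tilt*T
    print("turn",(R.inv()*T).as_rotvec(degrees=True).round(1),"shift",(R.inv().apply(np.array(X)-s["position"])*100).round(2),"t",s["time_s"])
E
python3 - <<'E'
from h import *
go([*F(-70,196),.25])
E
```

```text
turn [ 0.  -0.  24.1] shift [ 53.82 -64.71  -0.17] t 0.85
```

jog_arm(
  moves=[
    [0,0,24,0,0,-4,0],
    [0,0,24,53.8,-64.7,-4,0],
    [0,0,24,53.8,-64.7,-4,0],
    [0,0,24,53.8,-64.7,-4,0],
    [0,0,24,53.8,-64.7,-4,0],
    [0,0,24,53.8,-64.7,-4,0],
    [0,0,24,53.8,-64.7,-4,0],
    [0,0,24,53.8,-64.7,-4,0],
    [0,0,24,53.8,-64.7,-4,0],
    [0,0,24,53.8,-64.7,-4,0],
    [0,0,24,53.8,-64.7,-4,0],
    [0,0,24,53.8,-64.7,-4,0],
  ],
)

```text
time_s: 2.05
position: [0.412, -0.0733, 0.2888]
orientation: [0.0, 1.0, -0.013, 0.001]
contact_force: [0.5, -0.5, 0.1]
opening: 0.0003
grip_force: 0.0
```

```bash
python3 - <<'E'
from h import *
go([*F(-70,196),.20])
E
```

```text
turn [ 0.  -0.1  0. ] shift [  7.88 -27.88   8.87] t 2.05
```

jog_arm(
  moves=[
    [0,0,0,7.9,-27.9,8.9,0],
    [0,0,0,7.9,-27.9,8.9,0],
    [0,0,0,7.9,-27.9,8.9,0],
    [0,0,0,7.9,-27.9,8.9,0],
    [0,0,0,7.9,-27.9,8.9,0],
    [0,0,0,7.9,-27.9,8.9,0],
    [0,0,0,7.9,-27.9,8.9,0],
    [0,0,0,7.9,-27.9,8.9,0],
    [0,0,0,7.9,-27.9,8.9,0],
  ],
)

```text
time_s: 2.95
position: [0.4982, 0.2002, 0.1994]
orientation: [0.001, 1.0, -0.014, 0.0]
contact_force: [0.6, 0.5, -0.3]
opening: -0.0004
grip_force: 0.0
```

```bash
python3 - <<'E'
from h import *
im=save("wrist","w1.png")
for r in manip.trace("lever_handle","wrist")[:2]:
    m=np.argwhere(r["mask"]); print(r["conf"],r["xy"],m.min(0),m.max(0),ray("wrist",r["xy"],.1))
print(F(-27,196),proj("wrist",[*F(-27,196),.102]))
go([*F(-65,197),.08])
E
```

```text
0.83 [291.8, 126.4] [ 95 241] [156 343] [0.55528166 0.16861264 0.1       ]
[0.5413012  0.20215747] [248.97240993 146.07156405]
turn [ 0.1 -0.1 -0.1] shift [ 0.47 -0.48 11.98] t 3.05
```

View pics/w1.png

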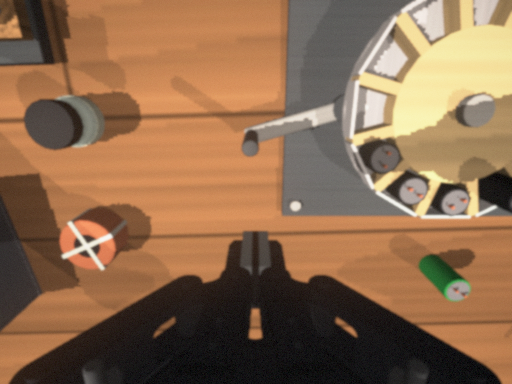

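The wrist view shows the post top at (250,144), as predicted, so I'll descend just in front of it.

jog_arm(
  moves=[
    [0,0,0,0,-0.4,4,0],
    [0,0,0,0,-0.4,8,0],
    [0,0,0,0,-0.4,12,0],
    [0,0,0,0.5,-0.4,12.3,0],
    [0,0,0,1.2,-0.4,12.3,0],
    [0,0,0,1.6,-0.4,12.3,0],
    [0,0,0,2.0,-0.4,12.3,0],
    [0,0,0,2.4,-0.4,12.3,0],
    [0,0,0,2.8,-0.4,12.3,0],
  ],
)

```text
time_s: 3.95
position: [0.5263, 0.2054, 0.0772]
orientation: [-0.0, 1.0, -0.013, 0.0]
contact_force: [-2.1, 0.5, 2.7]
opening: -0.0
grip_force: 0.6
```

jog_arm(
  moves=[
    [0,0,0,0.6,0,0,0],
    [0,0,0,1.2,0,0,0],
    [0,0,0,1.8,0,0,0],
    [0,0,0,2.4,0,0,0],
    [0,0,0,3.0,0,0,0],
    [0,0,0,3.5,0,0,0],
    [0,0,0,4.0,0,0,0],
    [0,0,0,4.4,0,0,0],
    [0,0,0,4.7,0,0,0],
    [0,0,0,4.9,0,0,0],
    [0,0,0,5.0,0,0,0],
  ],
)

```text
time_s: 5.05
position: [0.5751, 0.2021, 0.0753]
orientation: [0.001, 1.0, -0.013, -0.002]
contact_force: [-5.1, -1.2, 1.1]
opening: 0.0003
grip_force: 0.0
```

jog_arm(
  moves=[
    [0,0,0,0.2,0,0,0],
    [0,0,0,0.4,0,0,0],
    [0,0,0,0.5,0,0,0],
    [0,0,0,0.6,0,0,0],
    [0,0,0,0.7,0,0,0],
    [0,0,0,0.7,0,0,0],
  ],
)

```text
time_s: 5.65
position: [0.5758, 0.202, 0.0745]
orientation: [0.003, 1.0, -0.013, -0.008]
contact_force: [-18.5, -2.6, 8.9]
opening: 0.0001
grip_force: 0.5
```

At the stop, so now the return.

jog_arm(
  moves=[
    [0,0,0,-0.6,0,0,0],
    [0,0,0,-1.3,0,0,0],
    [0,0,0,-2.1,0,0,0],
    [0,0,0,-3,0,0,0],
    [0,0,0,-4,0,0,0],
    [0,0,0,-5,0,0,0],
    [0,0,0,-6,0,0,0],
    [0,0,0,-7,0,0,0],
    [0,0,0,-7.2,0,0,0],
    [0,0,0,-7.2,0,0,0],
  ],
)

```text
time_s: 6.65
position: [0.5112, 0.2055, 0.0766]
orientation: [-0.0, 1.0, -0.013, 0.001]
contact_force: [1.1, -0.6, -0.5]
opening: -0.0001
grip_force: 0.0
```

```bash
cat > chk.py <<'E'
from h import *
import sys
a=manip.read_camera("top"); 
A=cv2.resize(a[110:225,170:350],None,fx=2.8,fy=2.8,interpolation=2)[:,:,::-1]
b=manip.read_camera("side"); B=cv2.resize(b[120:290,170:300],None,fx=2.2,fy=2.2,interpolation=2)[:,:,::-1]
H=max(len(A),len(B)); pad=lambda I: cv2.copyMakeBorder(I,0,H-len(I),0,0,0)
cv2.imwrite("pics/"+sys.argv[1],np.hstack([pad(A),pad(B)]))
for n in ("side","top"):
  for r in manip.trace("tall_cap_mid",n)[:4]: print(n,r["conf"],r["xy"],ray(n,r["xy"],.0655 if n=="side" else .085))
for r in manip.trace("lever_handle","side")[:1]: print(r["xy"],ray("side",r["xy"],.07))
st=[*F(0,-85),.0655]; print("station",st,proj("side",st),proj("top",st))
print(manip.read_state()["position"],manip.read_state()["contact_force"])
E
python3 chk.py c1.png
```

```text
side 0.73 [230.8, 142.8] [ 0.58981261 -0.26722175  0.0655    ]
side 0.69 [307.1, 213.5] [ 0.35844923 -0.00041082  0.0655    ]
side 0.23 [212.1, 221.6] [0.61089659 0.03941563 0.0655    ]
top 0.6 [266.7, 239.7] [ 0.36719035 -0.01788878  0.085     ]
top 0.48 [284.8, 185.6] [ 0.51140376 -0.06724367  0.085     ]
[235.2, 273.0] [0.53489848 0.19829711 0.07      ]
station [np.float64(0.5607052788323363), np.float64(-0.07946901938214114), 0.0655] [234.83926988 188.93091153] [288.78329894 168.50221315]
[0.51170291 0.20528057 0.07629576] [-1.24392845 -0.14777435 -0.69231529]
```

View pics/c1.png

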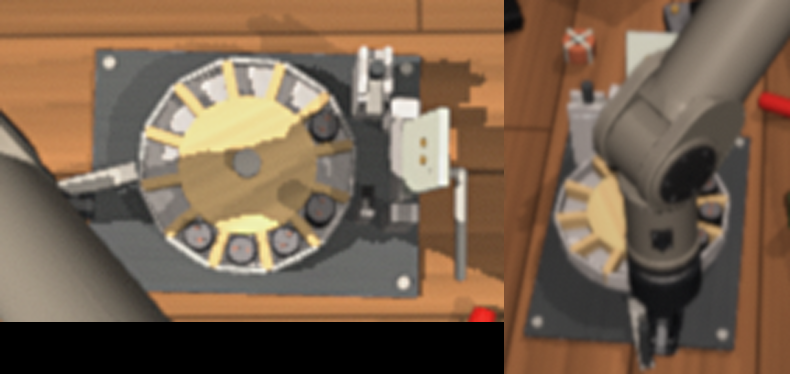

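Indexed one nest: the station (335,165 in the crop) is empty and the tall cap at (320,208) comes next. One more stroke.

jog_arm(
  moves=[
    [0,0,0,0.8,0,0,0],
    [0,0,0,1.3,0,0,0],
    [0,0,0,1.9,0,0,0],
    [0,0,0,2.5,0,0,0],
    [0,0,0,3.1,0,0,0],
    [0,0,0,3.7,0,0,0],
    [0,0,0,4.3,0,0,0],
    [0,0,0,4.8,0,0,0],
    [0,0,0,5.3,0,0,0],
    [0,0,0,5.7,0,0,0],
    [0,0,0,6.0,0,0,0],
    [0,0,0,6.2,0,0,0],
  ],
)

```text
time_s: 8.1
position: [0.5715, 0.2031, 0.0756]
orientation: [0.001, 1.0, -0.013, -0.002]
contact_force: [-5.6, -0.4, 1.1]
opening: 0.0003
grip_force: 0.0
```

jog_arm(
  moves=[
    [0,0,0,0.2,0,0,0],
    [0,0,0,0.4,0,0,0],
    [0,0,0,0.6,0,0,0],
    [0,0,0,0.8,0,0,0],
    [0,0,0,0.9,0,0,0],
    [0,0,0,0.9,0,0,0],
  ],
)

```text
time_s: 8.7
position: [0.5757, 0.202, 0.0745]
orientation: [0.003, 1.0, -0.013, -0.007]
contact_force: [-15.3, -1.7, 4.0]
opening: -0.0002
grip_force: 0.1
```

jog_arm(
  moves=[
    [0,0,0,-0.6,0,0,0],
    [0,0,0,-1.3,0,0,0],
    [0,0,0,-2.1,0,0,0],
    [0,0,0,-3,0,0,0],
    [0,0,0,-4,0,0,0],
    [0,0,0,-5,0,0,0],
    [0,0,0,-6,0,0,0],
    [0,0,0,-7.5,0,0,0],
    [0,0,0,-8.5,0,-5,0],
    [0,0,0,-8.5,0,-10,0],
    [0,0,0,-8.5,0,-15,0],
    [0,0,0,-8.5,0,-20,0],
  ],
)

```text
time_s: 9.9
position: [0.4968, 0.2057, 0.2777]
orientation: [0.0, 1.0, -0.013, 0.001]
contact_force: [0.6, -1.5, -0.6]
opening: -0.0001
grip_force: 0.0
```

```bash
python3 - <<'E'
from h import *
go([*F(-80,-194),.27]); print(F(-80,-194))
E
```

```text
turn [ 0.  -0.1  0.1] shift [-0.89 39.23  0.77] t 9.9
[ 0.47779179 -0.18626955]
```

jog_arm(
  moves=[
    [0,0,0,-1.9,39.2,0.8,4],
    [0,0,0,-1.9,39.2,0.8,4],
    [0,0,0,-1.9,39.2,0.8,4],
    [0,0,0,-1.9,39.2,0.8,4],
    [0,0,0,-1.9,39.2,0.8,4],
    [0,0,0,-1.9,39.2,0.8,4],
    [0,0,0,-1.9,39.2,0.8,4],
    [0,0,0,-1.9,39.2,0.8,4],
    [0,0,0,-1.9,39.2,0.8,4],
    [0,0,0,-1.9,39.2,0.8,4],
  ],
)

```text
time_s: 10.9
position: [0.4677, -0.1863, 0.2674]
orientation: [-0.0, 1.0, -0.014, 0.0]
contact_force: [0.0, 0.8, 0.4]
opening: 0.04
grip_force: 0.0
```

```bash
python3 - <<'E'
from h import *
a=manip.read_camera("side"); w=manip.read_camera("wrist")
B=cv2.resize(a[120:290,170:300],None,fx=2.2,fy=2.2,interpolation=2)
w2=w.copy()
for x in (-50,-90,-117):
    p=proj("wrist",[*F(x,-194),.163]); print(p); cv2.circle(w2,tuple(int(v) for v in p),2,(255,0,0),-1)
H=384; B=cv2.copyMakeBorder(B,0,H-len(B),0,0,0)
cv2.imwrite("pics/f1.png",np.hstack([w2,B])[:,:,::-1])
go([*F(-90,-194),.161])
for r in manip.trace("tall_cap_mid","side")[:4]: print(r["conf"],r["xy"],ray("side",r["xy"],.0655))
E
```

```text
[256.50390411 148.73904464]
[256.19929237 195.51139783]
[256.01055145 224.49208362]
turn [-0.  -0.   0.2] shift [-0.06  0.2  10.65] t 11.0
0.75 [303.7, 212.7] [ 0.36757553 -0.0027424   0.0655    ]
0.65 [237.6, 186.4] [ 0.55375783 -0.08937536  0.0655    ]
```

View pics/f1.png

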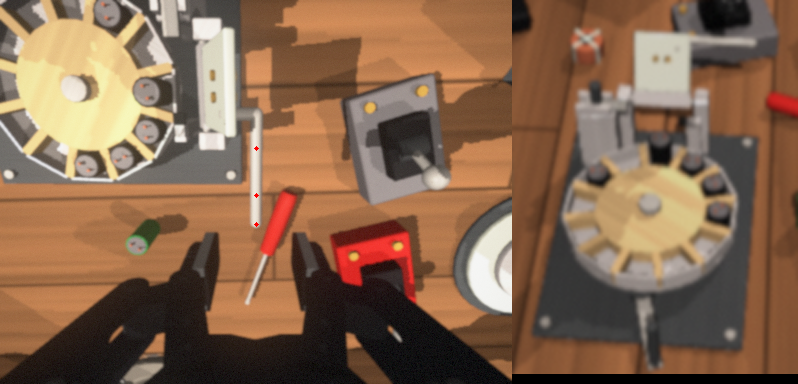

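The tall cap stands at the station, the lever is at rest, and the bar runs exactly along the predicted dots. I'll grip it.

jog_arm(
  moves=[
    [0,0,0,0,0.1,4,4],
    [0,0,0,0,0.1,8,4],
    [0,0,0,0,0.1,10,4],
    [0,0,0,0,0.1,10.6,4],
    [0,0,0,0,0.1,10.6,0.6],
    [0,0,0,0,0.1,10.6,0.6],
    [0,0,0,0,0.1,10.6,0.6],
    [0,0,0,0,0.1,10.6,0.6],
    [0,0,0,0,0.1,10.6,0.6],
    [0,0,0,0,0.1,10.6,0.6],
    [0,0,0,0,0.1,10.6,0.6],
  ],
)

```text
time_s: 12.15
position: [0.4692, -0.1857, 0.1628]
orientation: [-0.0, 1.0, -0.013, 0.001]
contact_force: [-1.3, 5.4, 6.1]
opening: 0.0078
grip_force: 58.8
```

```bash
python3 - <<'E'
from h import *
# arc in tool axes from parked: tool y = -fixture y, tool z = -z
a0=np.arctan2(62,-49)
for q in list(np.linspace(0,1.92,25)): 
    a=a0-q; d=79*np.array([np.cos(a)-np.cos(a0),np.sin(a)-np.sin(a0)])/10
    print(round(q,2),(-d).round(1))
E
```

```text
0.0 [-0. -0.]
0.08 [-0.5 -0.4]
0.16 [-1.1 -0.7]
0.24 [-1.6 -1. ]
0.32 [-2.2 -1.2]
0.4 [-2.8 -1.4]
0.48 [-3.4 -1.6]
0.56 [-4.  -1.7]
0.64 [-4.7 -1.7]
0.72 [-5.3 -1.7]
0.8 [-5.9 -1.6]
0.88 [-6.6 -1.5]
0.96 [-7.2 -1.4]
1.04 [-7.8 -1.2]
1.12 [-8.3 -0.9]
1.2 [-8.9 -0.6]
1.28 [-9.4 -0.3]
1.36 [-9.9  0.1]
1.44 [-10.4   0.5]
1.52 [-10.8   1. ]
1.6 [-11.2   1.5]
1.68 [-11.6   2. ]
1.76 [-11.9   2.6]
1.84 [-12.2   3.1]
1.92 [-12.4   3.7]
```

jog_arm(
  moves=[
    [0,0,0,0,-0.5,-0.4,0.6],
    [0,0,0,0,-1.1,-0.7,0.6],
    [0,0,0,0,-1.6,-1.0,0.6],
    [0,0,0,0,-2.2,-1.2,0.6],
    [0,0,0,0,-2.8,-1.4,0.6],
    [0,0,0,0,-3.4,-1.6,0.6],
    [0,0,0,0,-4.0,-1.7,0.6],
    [0,0,0,0,-4.7,-1.7,0.6],
    [0,0,0,0,-5.3,-1.7,0.6],
    [0,0,0,0,-5.9,-1.6,0.6],
    [0,0,0,0,-6.6,-1.5,0.6],
    [0,0,0,0,-6.6,-1.5,0.6],
  ],
)

```text
time_s: 13.35
position: [0.471, -0.1191, 0.1782]
orientation: [-0.0, 1.0, -0.013, 0.002]
contact_force: [1.4, 3.1, 8.9]
opening: 0.0079
grip_force: 62.0
```

jog_arm(
  moves=[
    [0,0,0,0,-0.6,0.1,0.6],
    [0,0,0,0,-1.2,0.3,0.6],
    [0,0,0,0,-1.7,0.6,0.6],
    [0,0,0,0,-2.3,0.9,0.6],
    [0,0,0,0,-2.8,1.2,0.6],
    [0,0,0,0,-3.3,1.6,0.6],
    [0,0,0,0,-3.8,2.0,0.6],
    [0,0,0,0,-4.2,2.5,0.6],
    [0,0,0,0,-4.6,3.0,0.6],
    [0,0,0,0,-5.0,3.5,0.6],
    [0,0,0,0,-5.3,4.1,0.6],
    [0,0,0,0,-5.3,4.1,0.6],
  ],
)

```text
time_s: 14.55
position: [0.4724, -0.0667, 0.1346]
orientation: [-0.001, 1.0, -0.013, 0.002]
contact_force: [8.2, 1.5, -3.8]
opening: 0.0076
grip_force: 66.9
```

jog_arm(
  moves=[
    [0,0,0,0,-0.2,0.3,0.6],
    [0,0,0,0,-0.3,0.6,0.6],
    [0,0,0,0,-0.4,0.9,0.6],
    [0,0,0,0,-0.5,1.2,0.6],
    [0,0,0,0,-0.5,1.4,0.6],
    [0,0,0,0,-0.5,1.5,0.6],
  ],
)

```text
time_s: 15.15
position: [0.4726, -0.0616, 0.1217]
orientation: [-0.0, 1.0, -0.013, 0.001]
contact_force: [-0.4, 3.7, 18.0]
opening: 0.0074
grip_force: 69.1
```

```bash
python3 - <<'E'
from h import *
go([*F(-90,-70),.124])
E
```

```text
turn [-0.  -0.1  0.1] shift [-0.14  0.05 -0.23] t 15.15
```

jog_arm(
  moves=[
    [0,0,0,0,0,0,2.5],
    [0,0,0,0,0,0,2.5],
    [0,0,0,0,0,0,2.5],
    [0,0,0,0,0,-3,2.5],
    [0,0,0,0,0,-7,2.5],
    [0,0,0,0,0,-11,2.5],
    [0,0,0,0,0,-14,2.5],
    [0,0,0,0,0,-14,2.5],
  ],
)

```text
time_s: 15.95
position: [0.473, -0.0631, 0.264]
orientation: [0.001, 1.0, -0.013, 0.003]
contact_force: [1.0, 0.7, -0.6]
opening: 0.0251
grip_force: 0.0
```

```bash
python3 - <<'E'
from h import *
a=manip.read_camera("side"); w=manip.read_camera("wrist")
B=cv2.resize(a[120:290,170:300],None,fx=2.2,fy=2.2,interpolation=2)
H=384; B=cv2.copyMakeBorder(B,0,H-len(B),0,0,0)
cv2.imwrite("pics/f2.png",np.hstack([w,B])[:,:,::-1])
print([proj("wrist",[*F(x,-70),.126]).round() for x in (-40,-117)],proj("wrist",[*F(80,-120),.149]))
go([*F(105,-120),.25])
for r in manip.trace("bolt_knob","wrist")[:2]: print(r["conf"],r["xy"])
E
```

```text
[array([253., 130.]), array([253., 210.])] [325.39948827 -43.04585369]
turn [0.  0.1 0. ] shift [19.57  4.91  0.97] t 16.05
0.61 [310.7, 16.0]
```

View pics/f2.png

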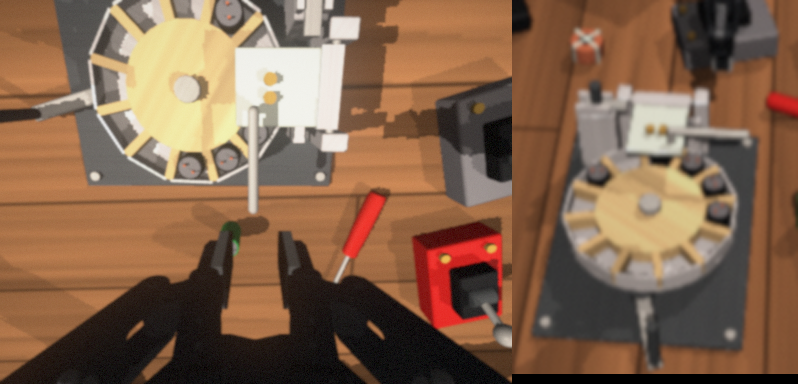

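The flap lies flat and the bar is at its predicted closed place. Next is the bolt, pushed from behind with closed fingers.

jog_arm(
  moves=[
    [0,0,0,20.8,4.9,0,0],
    [0,0,0,20.8,4.9,0,0],
    [0,0,0,20.8,4.9,0,0],
    [0,0,0,20.8,4.9,0,0],
    [0,0,0,20.8,4.9,0,0],
    [0,0,0,20.8,4.9,0,0],
    [0,0,0,20.8,4.9,4,0],
    [0,0,0,20.8,4.9,8,0],
    [0,0,0,20.8,4.9,11,0],
    [0,0,0,20.8,4.9,12,0],
    [0,0,0,20.8,4.9,12,0],
  ],
)

```text
time_s: 17.2
position: [0.6755, -0.1168, 0.1382]
orientation: [-0.0, 1.0, -0.013, -0.003]
contact_force: [-0.2, -0.7, 0.2]
opening: 0.0003
grip_force: 0.0
```

```bash
python3 - <<'E'
from h import *
go([*F(97,-120),.143])
E
```

```text
turn [-0.   0.3  0.1] shift [-1.88  0.08 -0.47] t 17.2
```

jog_arm(
  moves=[
    [0,0,0,-0.6,0.1,-0.4,0],
    [0,0,0,-1.2,0.1,-0.4,0],
    [0,0,0,-1.7,0.1,-0.4,0],
    [0,0,0,-2.2,0.1,-0.4,0],
    [0,0,0,-2.7,0.1,-0.4,0],
    [0,0,0,-3.2,0.1,-0.4,0],
    [0,0,0,-3.7,0.1,-0.4,0],
    [0,0,0,-4,0.1,-0.4,0],
    [0,0,0,-4.2,0.1,-0.4,0],
    [0,0,0,-4.4,0.1,-0.4,0],
    [0,0,0,-4.6,0.1,-0.4,0],
  ],
)

```text
time_s: 18.3
position: [0.6318, -0.1168, 0.1443]
orientation: [-0.0, 1.0, -0.013, 0.0]
contact_force: [1.7, -0.3, 1.0]
opening: 0.0001
grip_force: 0.8
```

jog_arm(
  moves=[
    [0,0,0,-0.3,0,0,0],
    [0,0,0,-0.6,0,0,0],
    [0,0,0,-0.9,0,0,0],
    [0,0,0,-1.1,0,0,0],
    [0,0,0,-1.1,0,0,0],
  ],
)

```text
time_s: 18.8
position: [0.6298, -0.1168, 0.1452]
orientation: [-0.0, 1.0, -0.013, 0.011]
contact_force: [22.8, -1.3, -14.3]
opening: 0.0004
grip_force: 11.1
```

jog_arm(
  moves=[
    [0,0,0,1.5,0,0,0],
    [0,0,0,2.5,0,0,0],
    [0,0,0,2.5,0,-4,0],
    [0,0,0,2.5,0,-9,0],
    [0,0,0,2.5,0,-14,0],
    [0,0,0,-6,10,-14,0],
    [0,0,0,-18,21,-14,0],
    [0,0,0,-22,24.5,-14,0],
    [0,0,0,-22,24.5,-14,0],
    [0,0,0,-22,24.5,-14,0],
    [0,0,0,-22,24.5,-14,0],
    [0,0,0,-22,24.5,-14,0],
  ],
)

```text
time_s: 20.0
position: [0.3915, -0.3568, 0.2839]
orientation: [-0.0, 1.0, -0.013, -0.001]
contact_force: [0.7, -0.5, 0.5]
opening: 0.0001
grip_force: 0.0
```

```bash
python3 - <<'E'
from h import *
w=save("wrist","w3.png")
for r in manip.trace("switch_tip","wrist")[:3]: print("tip",r["conf"],r["xy"],int(r["mask"].sum()),ray("wrist",r["xy"],.111))
for r in manip.trace("tester","wrist")[:3]:
    m=cv2.minAreaRect(np.argwhere(r["mask"])[:,::-1].astype(np.float32)); print("tester",r["conf"],r["xy"],m); 
    b=[ray("wrist",p,.045)[:2] for p in cv2.boxPoints(m)]; print(np.round(b,3).tolist(),np.mean(b,0))
for r in manip.trace("bolt_knob","top")[:3]: print("knob",r["conf"],r["xy"],ray("top",r["xy"],.14))
for r in manip.trace("switch_tip","side")[:3]: print("tip side",r["conf"],r["xy"],ray("side",r["xy"],.111))
print(F(55,-120)); print(manip.read_state()["position"])
E
```

```text
tip 0.55 [264.4, 102.2] 593 [ 0.45968362 -0.37492113  0.111     ]
tester 0.98 [258.9, 212.8] ((254.17649841308594, 224.7058868408203), (98.95452880859375, 76.15618896484375), 75.96376037597656)
[[0.358, -0.292], [0.38, -0.391], [0.235, -0.425], [0.206, -0.315]] [ 0.29469363 -0.3554507 ]
tester 0.76 [254.0, 77.5] ((259.4418029785156, 76.83479309082031), (125.93379974365234, 89.5279769897461), 70.58851623535156)
[[0.541, -0.298], [0.567, -0.393], [0.437, -0.445], [0.403, -0.338]] [ 0.48699551 -0.36851389]
knob 0.46 [304.5, 139.2] [ 0.62570854 -0.11687043  0.14      ]
knob 0.42 [403.6, 198.5] [ 0.47050232 -0.36598255  0.14      ]
tip side 0.55 [336.8, 117.1] [ 0.26844544 -0.34791366  0.111     ]
[ 0.61474035 -0.11594108]
[ 0.39443134 -0.35502044  0.28401654]
```

View pics/w3.png

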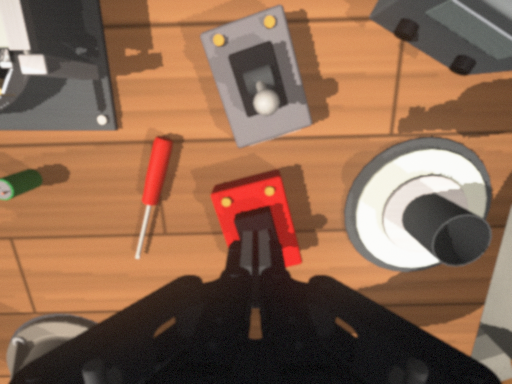

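```bash
python3 - <<'E'
from h import *
q=np.array([ray("wrist",p,.045)[:2] for p in [(201,35),(280,6),(311,123),(241,147)]])
c=q.mean(0); v=(q[0]+q[1]-q[2]-q[3])/2; w=(q[0]+q[3]-q[1]-q[2])/2
y=np.arctan2(v[1],v[0]); print(c,np.linalg.norm(v),np.linalg.norm(w),y,np.arctan2(-w[0],w[1]))
y=(y+np.arctan2(-w[0],w[1]))/2; u=np.array([np.cos(y),np.sin(y)])
b=ray("wrist",(265,102),.111)[:2]; print("ball",b,"pred",c-.024*u)
for d in (-.024-.055,.024): 
    go([*(b+(d+.024)*u),.13],y)
E
```

```text
[ 0.49098693 -0.3625837 ] 0.13446911259799252 0.09321437894225228 0.2999243341952881 0.29618715390966344
ball [ 0.46835993 -0.36756046] pred [ 0.46804511 -0.3696316 ]
turn [ -0.1   0.  -18.6] shift [ 2.22  2.83 15.4 ] t 20.25
turn [ -0.1   0.  -18.6] shift [11.98 -0.44 15.39] t 20.25
```

jog_arm(
  moves=[
    [0,0,-8,2.2,2.8,0,0],
    [0,0,-16,2.2,2.8,0,0],
    [0,0,-18.6,2.2,2.8,5,0],
    [0,0,-18.6,2.2,2.8,10,0],
    [0,0,-18.6,2.2,2.8,15,0],
    [0,0,-18.6,2.2,2.8,16.8,0],
    [0,0,-18.6,2.2,2.8,16.8,0],
  ],
)

```text
time_s: 20.95
position: [0.4151, -0.3806, 0.1126]
orientation: [-0.004, 0.989, 0.151, -0.002]
contact_force: [-1.1, 0.4, 1.0]
opening: -0.0003
grip_force: 0.0
```

jog_arm(
  moves=[
    [0,0,0,1,0,0,0],
    [0,0,0,2,0,0,0],
    [0,0,0,3,0,0,0],
    [0,0,0,4,0,0,0],
    [0,0,0,5,0,0,0],
    [0,0,0,6,0,0,0],
    [0,0,0,6.8,0,0,0],
    [0,0,0,7.3,0,0,0],
    [0,0,0,7.6,0,0,0],
    [0,0,0,7.8,0,0,0],
    [0,0,0,7.8,0,0,0],
  ],
)

```text
time_s: 22.05
position: [0.4878, -0.362, 0.1158]
orientation: [-0.001, 0.989, 0.148, -0.002]
contact_force: [-5.3, -1.5, 1.8]
opening: -0.0001
grip_force: 2.8
```

jog_arm(
  moves=[
    [0,0,0,0.3,0,0,0],
    [0,0,0,0.6,0,0,0],
    [0,0,0,0.9,0,0,0],
    [0,0,0,0.9,0,0,0],
  ],
)

```text
time_s: 22.45
position: [0.4883, -0.3619, 0.1157]
orientation: [-0.001, 0.989, 0.146, -0.01]
contact_force: [-19.8, -2.3, 13.5]
opening: -0.0002
grip_force: 10.2
```

At the stop. I'll back off, rise clear, and check everything.

jog_arm(
  moves=[
    [0,0,0,-2,0,0,0],
    [0,0,0,-5,0,0,0],
    [0,0,0,-6,0,-5,0],
    [0,0,0,-6,0,-10,0],
    [0,0,0,-6,0,-15,0],
    [0,0,0,-10,5,-18,0],
    [0,0,0,-10,10,-18,0],
    [0,0,0,-10,14,-18,0],
    [0,0,0,-10,14,-18,0],
    [0,0,0,-10,14,-18,0],
  ],
)

```text
time_s: 23.45
position: [0.4446, -0.5229, 0.2951]
orientation: [-0.001, 0.989, 0.148, 0.0]
contact_force: [0.2, -0.5, -0.4]
opening: 0.0003
grip_force: 0.0
```

```bash
python3 - <<'E'
from h import *
a=manip.read_camera("top"); b=manip.read_camera("side")
A=cv2.resize(a[115:235,170:430],None,fx=3,fy=3,interpolation=2); B=cv2.resize(b[85:285,170:330],None,fx=1.15*1.05,fy=1.2,interpolation=2)
B=cv2.resize(b[90:210,180:300],None,fx=2,fy=2,interpolation=2)
W=max(A.shape[1],B.shape[1]); pd=lambda I: cv2.copyMakeBorder(I,0,0,0,W-I.shape[1],0)
cv2.imwrite("pics/end.png",np.vstack([pd(A),pd(B)])[:,:,::-1])
f=lambda X:((proj("top",X)-[170,115])*3+1).round()
print("knob shot/drawn",f([*F(55,-120),.149]),f([*F(80,-120),.149]),"lever",f([*F(-27,196),.102]))
s=manip.read_state(); print(s["time_s"],s["position"],s["contact_force"])
E
```

```text
knob shot/drawn [405.  84.] [405.  55.] lever [ 42. 179.]
23.55 [ 0.44536948 -0.52024923  0.29594531] [-0.10300701  0.58903851 -0.17012465]
```

View pics/end.png

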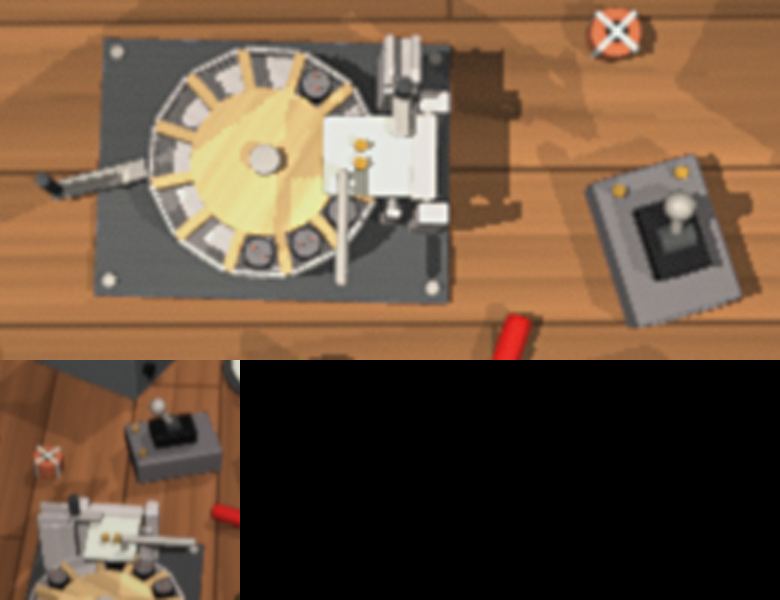

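The final picture shows the knob at (404,86), where it should be when shot, and the bolt tongue over the flap. The toggle leans to +x with its ball at (680,207), and the lever is at rest at (45,183). I'm handing in.

```bash
python3 -c "
from cell import manip
print(manip.hand_in())"
```

```text
the job is handed in; nothing more can be done
None
```

I handed the job in at about 24 s; the hand-in gave no verdict, but the last pictures show the tall capacitor indexed to the station in two strokes, the flap closed, the bolt shot, the toggle on, the lever at rest and the arm clear.

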